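# Seat a sensor carrier in its locating fixture

## Robot

A 6-joint arm with a two-finger parallel gripper is mounted at the origin on the work surface. World frame = base frame: x ahead of the robot, y to its left, z up, the work surface at z = 0. Lengths are in m, angles in rad, forces in N, time in s.
With the tool pointing down it reaches from about 0.375 to 0.9 m from the base axis. Payload 3.1 kg.
Tool frame: the origin (TCP) lies on the centre line of the jaws, within the pads' length; the fingertips stand 25 mm ahead of it and the grasp point (between the pads) lies 6 mm ahead of it; z points along the fingers, y is the direction in which the jaws open and shut (so a half turn about z gives the same grasp; the last joint's range is limited). The gripper opens to 85 mm and grips with 20 to 120 N. Pads are 22 mm wide; open, the fingers measure 114 mm over their backs; the gripper's body (76 mm by 85 mm) begins 54 mm behind the grasp point. The pads swing forward as they close: fully open they stand 13 mm farther back than shut.
Start: joints at [-1.476, 0.527, 1.433, -0, 1.181, -0.178], TCP at [0.168, -0.602, 0.256] pointing down, gripper open.
Joint ranges: [-3.08, 3.08], [-0.75, 2.2], [0.22, 2.44], [-1.43, 4.57], [0, 2.65], [-2.85, 2.85]. Speed limits (rad/s): [2.79, 2.79, 3.14, 3.14, 3.14, 3.14].

## Interface

Orientations are given as a unit quaternion [x, y, z, w].
In Python, from rig import * gives the robot as it stands.
- The arm moves only by the tool servo_tool, never from a script. Its argument "commands" is a list that holds one entry, the list of rows, each a list of 5 numbers: the shift along the tool's x, y, z in cm, then the turn about the tool's z in degrees, then the opening, from 0 (shut) to 1 (fully open). In form: [[[tx, ty, tz, turn, grip], ...]]. A call has 1 to 5 rows; each row is the pose to reach, as a shift and turn from the pose measured when the call began, along the tool's axes at that moment; what a row does not reach only later rows make up. A row lasts 1/10 s, in which the tool goes at most 50 mm and 8.59 degrees, less where a joint would pass 70% of its speed; a pose out of reach is approached as far as the arm can. A call with a gripper value outside its range is refused whole. The fingers move at their own pace and stop on an object; "newtons" is the grip in N (left out, the last holds). Time passes only in rows, so rows that repeat a pose let the fingers close. It gives the time, the measured TCP pose, the force and the opening at its end, in the units of the state.
- sense(): the state, without advancing time (a new reading comes with each control period).
- camera(name): name is "scene" or "top"; returns the picture (420x560x3 uint8, red, green, blue); there is no depth.
- camera_model(name): a dict with "vfov" (degrees; the focal length in pixels is half the picture's height over the tangent of half this angle, whatever the lens; pixels are square), "cx", "cy" (the principal point, pixels), "dist_coeffs" ([k1, k2, p1, p2, k3] as OpenCV has them; the pictures are not rectified), "rvec" (rotation vector, rad) and "tvec" (3), from world to camera coordinates, as OpenCV has them. Camera axes: x right, y down, z forward; pixel columns grow to the right and rows downward; lengths in m; the calibration is good to about 2 mm. A picture is of the moment at which its call begins. camera_model takes no time and is no camera call.
- job_done(): hands the job in, once; it reports no verdict.
The state is a dict: "t": time; "joint_positions": joint angles; "qd": joint speeds; "joint_torque": joint torques, N m; "eef_pos": TCP position; "tool_rot": TCP orientation; "force": force on the tool from outside, world axes, zero at the start; "moment": the same for the moment, N m; "grip_width": finger opening in m.
Only numpy, scipy, OpenCV 4.12 (cv2) and the standard library are available. Lean on these libraries where they do the work, as an engineer would, in place of code of your own. Each camera call takes 0.05 s, during which the arm holds its last target. There are 200 camera calls.

## Task

Seat the sensor carrier in the fixture: push the blue carrier plate across the tool plate until its far side is flush against the back fence, and push the dark sliding jaw up to it so that the carrier ends trapped between jaw and end stop, touching both. Only push with the fingers, on the edges of the blue plate and on the jaw: the carrier stays flat on the tool plate, the sensor on top of it is not touched, and the other things lying about stay where they are.

Things in the scene. Friction and masses are not known exactly. Their poses are not given: they have to be found in the camera images.
- fixture: Fixed aluminium tool plate, x -150 to +130 mm, y -160 to +160 mm, top 20 mm above the bench, carrying fence, end stop and jaw. Origin at bench level; x towards the back fence (away from the robot; turned at most 0.25 rad), y to the left towards the end stop, z up. Behind the fence a probe and its clamp stand out at y = 75 mm as far as x = 204 mm, no higher than the fence.
- fence (a point): Middle of the top edge of the back fence's inner face, which faces the robot; fixture frame (95, 0, 42) mm. The fence is a fixed steel bar along the fixture's y from -150 to +150 mm, 20 mm thick, 22 mm above the tool plate.
- stop (a point): Middle of the top edge of the end stop's inner face, which faces right (fixture -y); fixture frame (57.5, 125, 42) mm. The stop is a fixed steel bar along the fixture's x from +20 to +95 mm, 20 mm thick, 22 mm above the tool plate.
- nest (a point): The point on the tool plate's top where the middle of the carrier's underside belongs when it is seated: 45 mm from the fence's face and 50 mm from the end stop's face; at (50, 75, 20) mm in the fixture's frame, same axes.
- carrier: Loose blue plate 90 mm (its x) by 100 mm (its y), 25 mm high; 0.5 to 0.95 kg with the sensor fixed on its middle. Origin in the middle of its underside, z up. Starts flat on the tool plate's near part, its x axis within 0.4 rad of the fixture's x. Its +x side belongs flush against the fence, its +y side against the end stop.
- sensor: The steel sensor fixed upright in the middle of the carrier: round, 42 mm flange, 30 mm body, black cap, 37 mm high. Origin in the middle of its foot, on the blue plate's top, 25 mm above the carrier's underside. Not to be touched.
- jaw (a joint): How far the jaw has been pushed along its slot towards the end stop, m. 0: fully open, its face 210 mm from the stop's face; 0.110: it touches a carrier that is against the stop; 0.118: end of travel. Starts at 0 to 0.02. Needs about 4 N to move and stays where it is left.
- jaw_face (a point): Middle of the jaw's clamping face, which looks to the fixture's +y; 13.5 mm above the tool plate. The jaw is a dark steel slide 70 mm wide (along the fixture's x, from +15 to +85 mm), 40 mm long (along y), and it slides along the fixture's y on the line x = 50 mm.
- jaw_back (a point): Middle of the back of the jaw, where it is pushed (towards the fixture's +y): an upright thumb rest 70 mm wide, its top 40 mm above the tool plate; the point is 20 mm above the plate, 40 mm behind jaw_face.
- spare_black: Bystander: steel sensor with a black cap, 44 mm foot, 24 mm body, 56 mm high, standing upright on the tool plate's near right corner. Origin under its foot.
- spare_white: Bystander: the same with a white cap, standing on the bench to the left of the fixture. Origin under its foot.
- cube: Bystander: dark steel mounting cube 44 x 44 x 40 mm on the bench to the left of the fixture. Origin in the middle of its underside.
- driver: Bystander: screwdriver with a red handle, 200 mm long, 26 mm thick, lying on the bench to the right of the fixture. Origin on the bench under its middle, x along it towards its tip.
There are look-alikes about, which are no part of the job. There is more than one size of the carrier; the one meant has the size given above.

How it is judged:
By the outcome, as a careful person would: the job done as asked, in the order asked, and still so for the second after the job is handed in, with the robot touching nothing.
It also fails if it takes over 58 s, if anything falls off the work surface, if the arm or the gripper's body presses on something with over 40 N, if the wrist force passes 120 N, or if a joint passes its speed limit or range.

## Working session

There is one attempt and no reset: what is moved stays moved. The work goes in short steps, Python scripts to look and compute and a tool call to move; the robot and the scene stay as the last step left them, time stands still between calls to the robot, and variables do not carry over. Pictures are saved under pics/ and viewed, about 8 in all and at most 12, crops included, and the job is handed in when it is done.

Besides the shell and the picture viewer there is one more tool, called after "Request:" as name([rows], argument=value, ...), one row to a line, values as JSON. servo_tool: Moves the arm, as the interface text tells. Its arguments: {"type":"object","properties":{"commands":{"type":"array","items":{"type":"array","items":{"type":"array","items":{"type":"number"}}}},"newtons":{"type":"number"}},"required":["commands"]}

```bash
mkdir -p pics; ls
python3 - <<'E'
from rig import *
import cv2
for n in("scene","top"):
    cv2.imwrite(f"pics/{n}0.png",camera(n)[:,:,::-1]); print(n,camera_model(n))
print(sense())
E
```

```text
pics
scene {'vfov': 52.17006038753122, 'cx': 287.35977838234396, 'cy': 215.97470524656913, 'dist_coeffs': array([-0.01515731,  0.        ,  0.        ,  0.        ,  0.        ]), 'rvec': array([ 1.93077072,  1.29876695, -0.59013938]), 'tvec': array([-0.18407709, -0.25849528,  1.47273681])}
top {'vfov': 44.65931561866288, 'cx': 281.8300325868649, 'cy': 211.93496332792537, 'dist_coeffs': array([-0.19249871,  0.        ,  0.        ,  0.        ,  0.        ]), 'rvec': array([ 2.19598873, -2.15220659,  0.08162339]), 'tvec': array([-0.01633522,  0.53890196,  1.13434759])}
{'t': 0.1, 'joint_positions': array([-1.47650541e+00,  5.28373823e-01,  1.43377894e+00, -1.02674649e-06,
        1.18137653e+00, -1.78509563e-01]), 'qd': array([-0.00100414, -0.00177226, -0.00275933, -0.00241048, -0.00105622,
        0.00116487]), 'joint_torque': array([-5.00485676e-04, -4.43305600e+01, -1.78586483e+01, -3.53342321e-04,
        3.86580839e-03, -1.54695687e-05]), 'eef_pos': array([ 0.16835922, -0.60128369,  0.25542951]), 'tool_rot': array([ 9.90711410e-01,  1.35977807e-01,  4.02887362e-05, -9.67477136e-04]), 'force': array([ 0.39646839, -0.35398874,  0.51535928]), 'moment': array([ 0.06081908, -0.06972548,  0.00921182]), 'grip_width': 0.08527449403352702}
```

View pics/scene0.png

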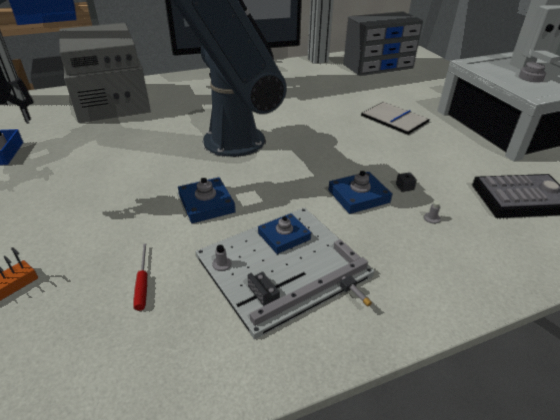

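View pics/top0.png

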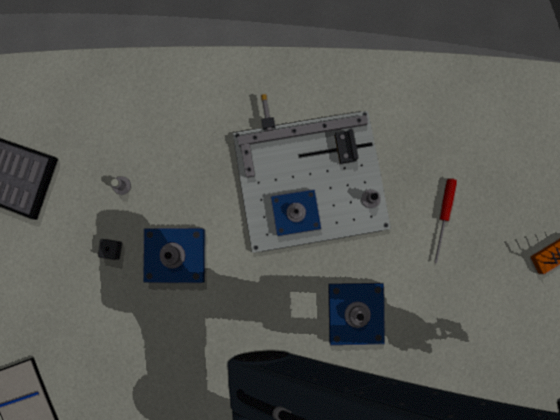

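Top view: the fixture is at about (235–390, 90–252) px. The carrier is at (296, 212), the end stop at (248, 158), the jaw at (346, 146) and the black spare at (371, 198). The larger blue plates off the fixture are look-alikes.

```bash
cat > h.py <<'E'
from rig import *
import numpy as np, cv2
def cm(n):
    m=camera_model(n); f=210/np.tan(np.radians(m["vfov"])/2)
    return np.array([[f,0,m["cx"]],[0,f,m["cy"]],[0,0,1]]),m["dist_coeffs"],m["rvec"],m["tvec"]
def ray(n,px,z):
    K,d,r,t=cm(n); u=cv2.undistortPoints(np.array(px,float).reshape(-1,1,2),K,d)[:,0]
    R=cv2.Rodrigues(r)[0]; c=-R.T@t; D=np.c_[u,np.ones(len(u))]@R
    return c+D*((z-c[2])/D[:,2])[:,None]
def proj(n,P):
    K,d,r,t=cm(n); return cv2.projectPoints(np.array(P,float),r,t,K,d)[0][:,0]
def crop(n,name,x0,y0,x1,y1,s):
    im=camera(n)[:,:,::-1]; cv2.imwrite(f"pics/{name}.png",cv2.resize(im[y0:y1,x0:x1],None,fx=s,fy=s,interpolation=cv2.INTER_CUBIC)); return im
def blue(im,x0,y0,x1,y1):
    h=cv2.cvtColor(np.ascontiguousarray(im),cv2.COLOR_BGR2HSV); m=cv2.inRange(h,(100,120,40),(130,255,255)); k=np.zeros_like(m);k[y0:y1,x0:x1]=m[y0:y1,x0:x1]
    c=max(cv2.findContours(k,0,cv2.CHAIN_APPROX_NONE)[0],key=cv2.contourArea); return c[:,0]
E
python3 - <<'E'
from h import *
im=crop("top","c1",225,85,400,260,3.4)
c=blue(im,260,180,330,245); p=ray("top",c,0.045)[:,:2].astype(np.float32)
print(cv2.minAreaRect(p*1000), cv2.boundingRect(c))
h=cv2.cvtColor(np.ascontiguousarray(im),cv2.COLOR_BGR2HSV)
E
```

```text
((537.212158203125, -35.85851287841797), (88.17082214355469, 97.04537200927734), 10.352291107177734) (271, 190, 50, 46)
```

View pics/c1.png

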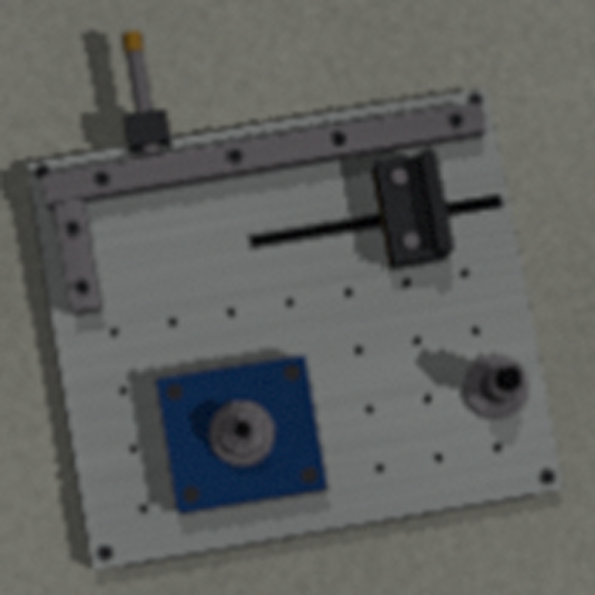

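The crop shows these edges:
- Plate corners: (97,568), (560,490), (480,90) and (28,160).
- Fence inner top edge: (50,205) to (485,133).
- Stop inner edge: (88,200) to (101,308).
- Jaw: (373,160)–(452,265), with its rest on the right.

The carrier fits the 90x100 size.

Run:
```python
from h import *
f=lambda q:np.array(q,float)/3.4+[225,85]-.35
pl=ray("top",f([(97,568),(560,490),(480,90),(28,160)]),.02)[:,:2]*1000
nl,nr,fr,fl=pl
print(pl.round(1),[np.linalg.norm(a-b).round(1) for a,b in((nl,nr),(nr,fr),(fr,fl),(fl,nl))])
print("ang",[np.degrees(np.arctan2(*(-(d[0]),d[1]))).round(2) for d in(nl-nr,fl-fr)],[np.degrees(np.arctan2(d[1],d[0])).round(2) for d in(fl-nl,fr-nr)])
fe=ray("top",f([(85,200),(485,133)]),.042)[:,:2]*1000;d=fe[0]-fe[1];print("fence",fe.round(1),np.degrees(np.arctan2(-d[0],d[1])))
st=ray("top",f([(88,200),(101,308)]),.042)[:,:2]*1000;print("stop",st.round(1))
# fixture frame: origin estimates
c=pl.mean(0)
for a in (10.,):
    a=np.radians(a);R=np.array([[np.cos(a),-np.sin(a)],[np.sin(a),np.cos(a)]])
    o=c-R@[-10,0]; print("origin",o); 
    for n,P in(("pl",pl),("fence",fe),("stop",st),("jaw top rest(60)",ray("top",f([(430,152),(452,255)]),.06)[:,:2]*1000),("jawface(47)",ray("top",f([(373,163),(392,266)]),.047)[:,:2]*1000),("carrier",np.array([[537.2,-35.9]])),("spare foot",ray("top",f([(494,390)]),.02)[:,:2]*1000),
       ):
        print(n,((P-o)@R).round(1).tolist())
```

```text
[[ 447.9   57.4]
 [ 505.7 -251.1]
 [ 779.3 -196.6]
 [ 723.5  111.7]] [np.float64(313.9), np.float64(279.0), np.float64(313.3), np.float64(280.8)]
ang [np.float64(10.61), np.float64(10.26)] [np.float64(11.15), np.float64(11.27)]
fence [[ 691.4   70.3]
 [ 743.1 -196.4]] 10.980148444425257
stop [[691.4  68.3]
 [618.8  57.6]]
origin [623.96304807 -67.94118416]
pl [[-151.6, 154.0], [-148.3, -159.9], [130.6, -153.7], [129.2, 159.6]]
fence [[90.4, 124.4], [95.0, -147.2]]
stop [[90.1, 122.4], [16.8, 124.6]]
jaw top rest(60) [[83.4, -105.2], [13.3, -107.6]]
jawface(47) [[84.6, -68.4], [14.1, -69.2]]
carrier [[-79.9, 46.6]]
spare foot [[-75.0, -127.0]]
```

```bash
cat >> h.py <<'E'
from scipy.spatial.transform import Rotation as Ro
A=np.radians(10.9); RF=np.array([[np.cos(A),-np.sin(A)],[np.sin(A),np.cos(A)]]); O=np.array([622.7,-69.2])
def fix(p): return (np.asarray(p)[...,:2]*1000-O)@RF
def go(fx,fy,z,yaw=0):
    s=sense(); T=Ro.from_quat(s["tool_rot"]).as_matrix(); w=np.r_[(O+RF@[fx,fy])/1000,z]
    a=np.degrees(np.arctan2(T[1,0],T[0,0])-A)-yaw
    print("shift cm",((w-s["eef_pos"])@T*100).round(2),"turn",a.round(2))
def st():
    s=sense(); T=Ro.from_quat(s["tool_rot"]).as_matrix()
    print("t",s["t"],"fix",fix(s["eef_pos"]).round(1),"z",s["eef_pos"][2].round(4),"yaw",np.degrees(np.arctan2(T[1,0],T[0,0])-A).round(2),"Ffix",(s["force"][:2]@RF).round(1),s["force"][2].round(1),"w",s["grip_width"])
E
python3 -c "
from h import *
st();go(-154,46.5,.2)"
```

```text
t 0.15 fix [-546.7 -436.7] z 0.2556 yaw 4.73 Ffix [-0.1  0.6] -0.5 w 0.08515215663970967
shift cm [ 43.12 -44.9    5.64] turn 4.73
```

Request:
servo_tool([
  [[3.5, -3.6, 0, 2, 0.6], [7, -7.2, 0, 4.7, 0.6], [10.5, -10.8, 0, 4.7, 0.6], [14, -14.4, 0, 4.7, 0.6], [17.5, -18, 0, 4.7, 0.6]],
])

```text
t: 0.65
eef_pos: [0.2882, -0.3803, 0.2558]
tool_rot: [0.995, 0.095, 0.0, -0.001]
force: [0.6, 1.1, -0.6]
grip_width: 0.0511
```

```bash
python3 -c "
from h import *
st();go(-154,46.5,.2)"
```

```text
t 0.65 fix [-387.3 -242.2] z 0.2558 yaw -0.02 Ffix [0.8 0.9] -0.6 w 0.051084664798153136
shift cm [ 23.32 -28.86   5.64] turn -0.02
```

Request:
servo_tool([
  [[3.1, -3.8, 0, 0, 0.6], [6.2, -7.7, 0, 0, 0.6], [9.3, -11.5, 0, 0, 0.6], [12.4, -15.4, 0, 0, 0.6], [15.5, -19.2, 0, 0, 0.6]],
])

```text
t: 1.15
eef_pos: [0.4046, -0.1604, 0.2562]
tool_rot: [0.996, 0.095, 0.0, -0.001]
force: [0.6, -0.9, 0.6]
grip_width: 0.0517
```

```bash
python3 -c "
from h import *
st();go(-154,46.5,.12)"
```

```text
t 1.15 fix [-231.4  -48.4] z 0.2562 yaw -0.04 Ffix [ 0.4 -0.9] 0.6 w 0.05169078248763005
shift cm [ 7.73 -9.46 13.65] turn -0.04
```

Request:
servo_tool([
  [[2.6, -3.2, 2, 0, 0.6], [5.2, -6.4, 5, 0, 0.6], [7.7, -9.5, 9, 0, 0.6], [7.7, -9.5, 12, 0, 0.6], [7.7, -9.5, 13.7, 0, 0.6]],
])

```text
t: 1.65
eef_pos: [0.4615, -0.0503, 0.117]
tool_rot: [0.995, 0.096, -0.002, -0.002]
force: [-0.1, -0.3, 0.8]
grip_width: 0.051
```

```bash
python3 -c "
from h import *
st();go(-154,46.5,.052)
crop('top','c2',225,85,400,260,3.4);im=crop('scene','c3',190,170,390,330,3.5)"
```

```text
t 1.65 fix [-154.7   49. ] z 0.117 yaw 0.15 Ffix [-0.1 -0.3] 0.8 w 0.05104952188832651
shift cm [0.09 0.28 6.49] turn 0.15
```

View pics/c3.png

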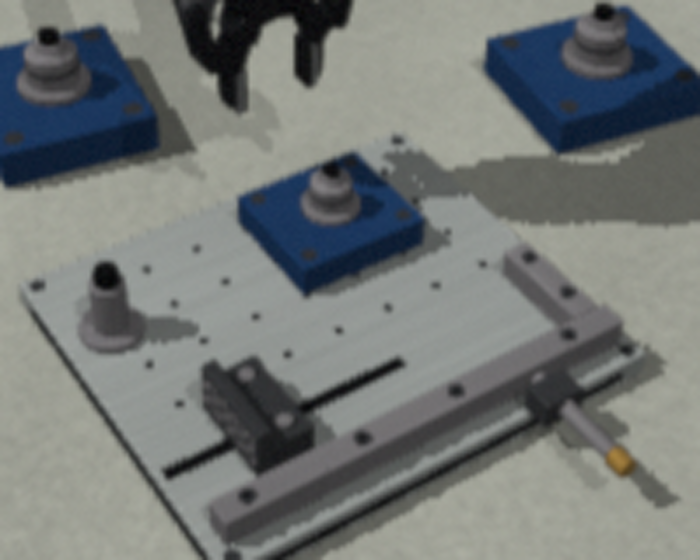

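The gripper (crop about 270, 80) hangs behind the carrier (330, 220), centred on it in y and clear of everything. Next I lower it and approach.

Request:
servo_tool([
  [[0, 0, 3, 0, 0.6], [0, 0, 6.3, 0, 0.6], [0, 0, 6.4, 0, 0.6], [0.8, 0, 6.4, 0, 0.6], [1.6, 0, 6.4, 0, 0.6]],
])

```text
t: 2.25
eef_pos: [0.4779, -0.0485, 0.0549]
tool_rot: [0.995, 0.095, -0.001, -0.002]
force: [0.1, -0.2, -0.6]
grip_width: 0.051
```

```bash
python3 -c "
from h import *
st();go(-10,48.5,.053)"
```

```text
t 2.25 fix [-138.3   47.7] z 0.0549 yaw -0.01 Ffix [ 0.1 -0.2] -0.6 w 0.05101307879989738
shift cm [12.83 -0.08  0.16] turn -0.01
```

Request:
servo_tool([
  [[0.8, 0, 0, 0, 0.6], [1.6, -0.05, 0.1, 0, 0.6], [2.6, -0.1, 0.1, 0, 0.6], [3.6, -0.1, 0.1, 0, 0.6], [4.6, -0.1, 0.1, 0, 0.6]],
])

```text
t: 2.75
eef_pos: [0.5192, -0.0378, 0.055]
tool_rot: [0.995, 0.096, -0.006, -0.003]
force: [-10.0, -2.6, 8.0]
grip_width: 0.0515
```

```bash
python3 -c "
from h import *
st();go(-10,48.5,.053)"
```

```text
t 2.75 fix [-95.7  50.4] z 0.055 yaw 0.09 Ffix [-10.3  -0.6] 8.0 w 0.05154483320698108
shift cm [8.57 0.21 0.11] turn 0.09
```

Request:
servo_tool([
  [[1, 0.05, -0.1, 0, 0.6], [2, 0.1, -0.1, 0, 0.6], [3, 0.15, -0.1, 0, 0.6], [4, 0.2, -0.1, 0, 0.6], [5, 0.2, -0.1, 0, 0.6]],
])

```text
t: 3.25
eef_pos: [0.5653, -0.0295, 0.0565]
tool_rot: [0.995, 0.096, -0.01, -0.004]
force: [-9.1, -1.3, 6.8]
grip_width: 0.0512
```

```bash
python3 -c "
from h import *
st();go(-10,48.5,.053)
im=crop('top','c4',225,85,400,260,3.4)
c=blue(im,235,100,360,245); p=ray('top',c,0.045)[:,:2].astype(np.float32)
r=cv2.minAreaRect(p*1000);print(r,fix(np.array(r[0])/1000))"
```

```text
t 3.25 fix [-48.8  49.8] z 0.0565 yaw 0.17 Ffix [-9.2  0.4] 6.8 w 0.05116063373589772
shift cm [3.89 0.15 0.28] turn 0.17
((665.280517578125, -49.50927734375), (6.856500625610352, 20.230056762695312), 1.1869052648544312) [45.53573615 11.28369484]
```

View pics/c4.png

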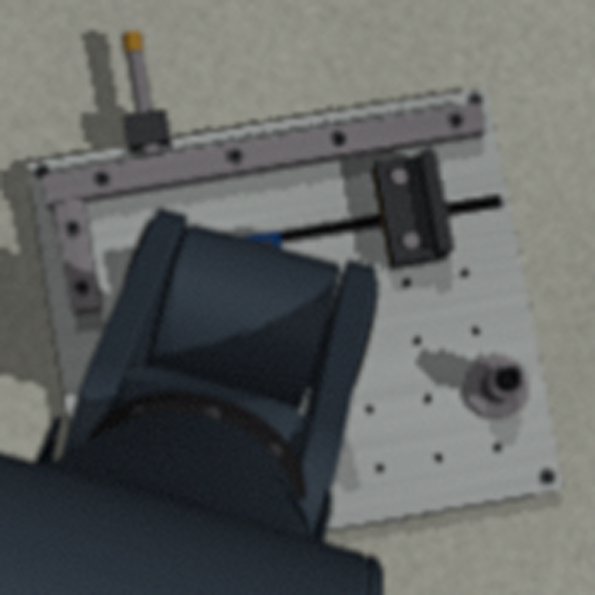

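The arm hides the carrier in the top view; only a corner shows at (265, 240). Force is steady at about 9 N, so I keep pushing.

Request:
servo_tool([
  [[0.8, 0.03, -0.1, 0, 0.6], [1.6, 0.06, -0.1, 0, 0.6], [2.4, 0.1, -0.1, 0, 0.6], [3.0, 0.1, -0.1, 0, 0.6], [3.5, 0.1, -0.1, 0, 0.6]],
])

```text
t: 3.8
eef_pos: [0.6017, -0.0236, 0.0579]
tool_rot: [0.995, 0.097, -0.009, -0.003]
force: [-9.4, -1.7, 7.9]
grip_width: 0.0512
```

```bash
python3 -c "
from h import *
st();go(-10,48.5,.053)
crop('scene','c5',190,170,390,330,3.5)"
```

```text
t 3.8 fix [-12.   48.7] z 0.0579 yaw 0.2 Ffix [-9.6  0.1] 7.9 w 0.05121191090701248
shift cm [0.21 0.03 0.49] turn 0.2
```

View pics/c5.png

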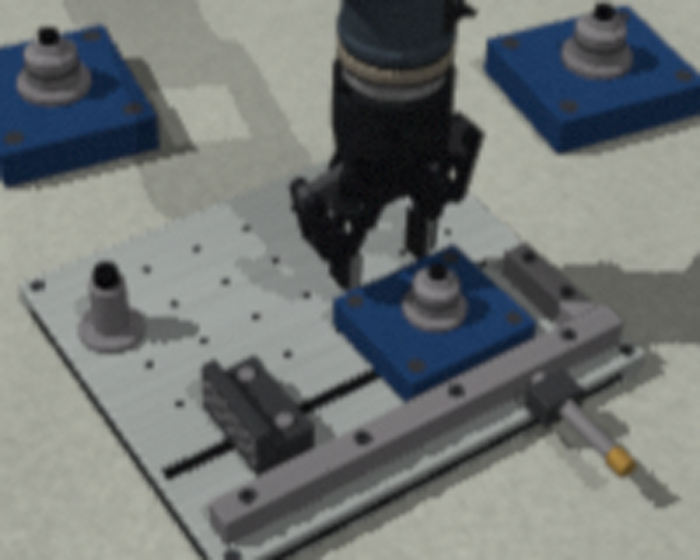

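The carrier (crop about 435, 315) is square and a few mm from the fence, with the sensor clear of the gripper. I finish the push slowly.

Request:
servo_tool([
  [[0.3, 0, 0, 0, 0.6], [0.6, 0, 0, 0, 0.6], [0.8, 0, 0, 0, 0.6], [1.0, 0, 0, 0, 0.6], [1.0, 0, 0, 0, 0.6]],
])

```text
t: 4.35
eef_pos: [0.6088, -0.0222, 0.0581]
tool_rot: [0.995, 0.097, -0.013, -0.003]
force: [-12.1, -4.1, 7.7]
grip_width: 0.0517
```

```bash
python3 -c "
from h import *
st()"
```

```text
t 4.35 fix [-4.7 48.8] z 0.0581 yaw 0.26 Ffix [-12.7  -1.7] 7.7 w 0.05167879414895273
```

Request:
servo_tool([
  [[0.3, 0, 0, 0, 0.6], [0.5, 0, 0, 0, 0.6], [0.5, 0, 0, 0, 0.6]],
])

```text
t: 4.65
eef_pos: [0.6091, -0.022, 0.0582]
tool_rot: [0.995, 0.098, -0.019, -0.003]
force: [-13.4, -5.3, 9.4]
grip_width: 0.0512
```

```bash
python3 -c "
from h import *
st()"
```

```text
t 4.65 fix [-4.5 48.9] z 0.0582 yaw 0.31 Ffix [-14.1  -2.6] 9.4 w 0.051204645646766044
```

Request:
servo_tool([
  [[0.6, 0, 0, 0, 0.6], [0.9, 0, 0, 0, 0.6], [0.9, 0, 0, 0, 0.6]],
])

```text
t: 4.95
eef_pos: [0.6095, -0.0219, 0.0583]
tool_rot: [0.995, 0.098, -0.029, -0.004]
force: [-20.8, -9.5, 14.2]
grip_width: 0.0517
```

```bash
python3 -c "
from h import *
st()"
```

```text
t 4.95 fix [-4. 49.] z 0.0583 yaw 0.4 Ffix [-22.2  -5.4] 14.2 w 0.05173092965135058
```

Solid contact with the fence (22 N). I back off and rise.

Request:
servo_tool([
  [[-2, 0, 0, 0, 0.6], [-5, 0, -0.5, 0, 0.6], [-6, 0, -4, 0, 0.6], [-6, 0, -8, 0, 0.6], [-6, 0, -10, 0, 0]],
])

```text
t: 5.45
eef_pos: [0.561, -0.0346, 0.1656]
tool_rot: [0.995, 0.098, -0.024, -0.002]
force: [1.1, -0.4, -0.6]
grip_width: 0.0379
```

```bash
python3 -c "
from h import *
st();go(50,-150,.16)"
```

```text
t 5.45 fix [-54.1  45.7] z 0.1656 yaw 0.35 Ffix [ 1.  -0.6] -0.6 w 0.03792889143804947
shift cm [10.3  19.63 -0.1 ] turn 0.35
```

Request:
servo_tool([
  [[2, 4, 0, 0, 0], [4.1, 8, 0, 0, 0], [6.2, 12, 0, 0, 0], [8.2, 16, 0, 0, 0], [10.3, 19.6, 0, 0.3, 0]],
])

```text
t: 5.95
eef_pos: [0.7037, -0.2092, 0.1605]
tool_rot: [0.995, 0.095, -0.021, -0.0]
force: [0.1, -0.4, 0.6]
grip_width: 0.0002
```

```bash
python3 -c "
from h import *
print(sense()['tool_rot'])
im=crop('top','c6',225,85,400,260,3.4)
c=blue(im,235,100,360,245); p=ray('top',c,0.045)[:,:2].astype(np.float32)
r=cv2.minAreaRect(p*1000);print(r,fix(np.array(r[0])/1000))
st();go(50,-150,.055)"
```

```text
[ 9.95279455e-01  9.48548903e-02 -2.05224004e-02 -4.33535824e-04]
((662.4176635742188, -11.831100463867188), (89.75596618652344, 100.58808135986328), 11.077493667602539) [49.84930327 48.82346155]
t 6.0 fix [  56.3 -160.1] z 0.1604 yaw -0.2 Ffix [ 4.4 -5.9] 0.9 w -0.00016374877020713772
shift cm [-0.28 -1.04 10.55] turn -0.2
```

View pics/c6.png

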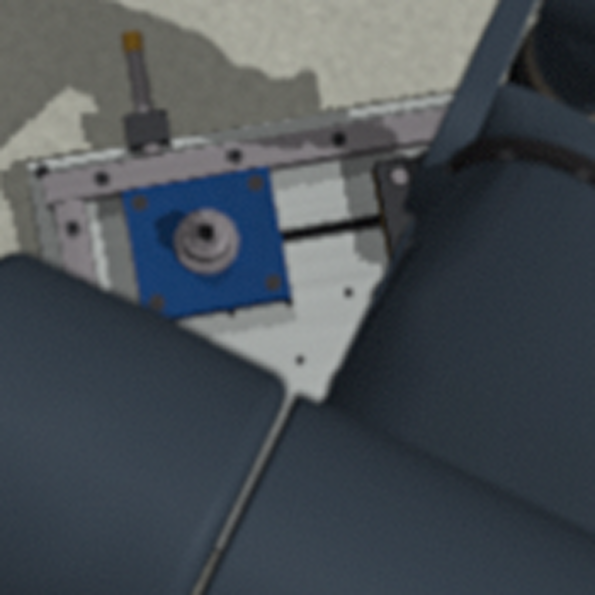

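The carrier's top sits against the fence at (210, 240) in the crop. It measures fixture (49.8, 48.8), turned 11.1°, parallel to the fence within error. Now I lower behind the jaw.

Request:
servo_tool([
  [[-0.2, -0.6, 3, 0, 0], [-0.3, -1, 6, 0, 0], [-0.4, -1, 9, 0, 0], [-0.5, -1, 10.6, 0, 0], [-0.5, -1, 10.6, 0, 0]],
])

```text
t: 6.5
eef_pos: [0.6974, -0.2072, 0.052]
tool_rot: [0.995, 0.093, -0.018, 0.002]
force: [-0.7, 0.6, 0.2]
grip_width: 0.0002
```

```bash
python3 -c "
from h import *
st();go(50,-60,.052)
crop('scene','c7',190,170,390,330,3.5)"
```

```text
t 6.5 fix [  47.2 -149.6] z 0.052 yaw -0.21 Ffix [-0.6  0.7] 0.2 w 0.00015985088474202442
shift cm [ 0.24 -8.96 -0.01] turn -0.21
```

View pics/c7.png

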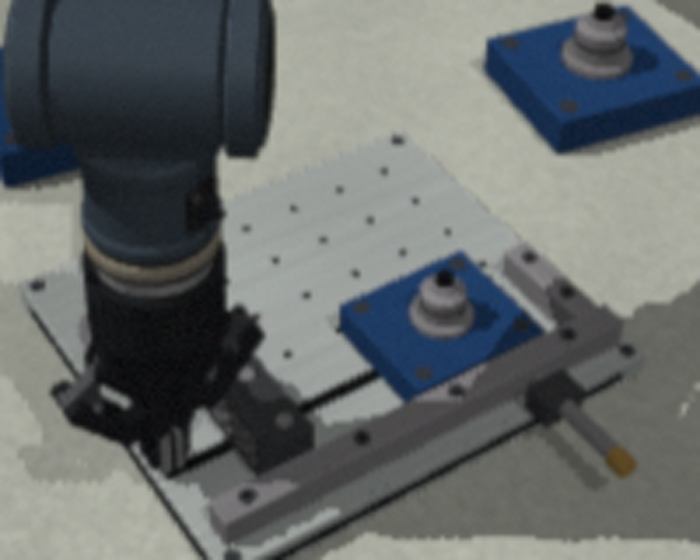

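The shut fingers (170, 460) stand behind the jaw's rest. The carrier is unchanged. I raise 1 cm for knuckle clearance, then push towards +y.

Request:
servo_tool([
  [[0.1, 0, -1, 0, 0], [0.2, -0.8, -1, 0, 0], [0.2, -1.6, -1, 0, 0], [0.2, -2.4, -1, 0, 0], [0.2, -3.2, -1, 0, 0]],
])

```text
t: 7.05
eef_pos: [0.6952, -0.1758, 0.0648]
tool_rot: [0.995, 0.094, -0.016, 0.004]
force: [-0.8, -4.6, 1.1]
grip_width: -0.0001
```

```bash
python3 -c "
from h import *
st();go(50,-60,.062)"
```

```text
t 7.05 fix [  51.1 -118.4] z 0.0648 yaw -0.14 Ffix [-1.6 -4.3] 1.1 w -5.117325494443338e-05
shift cm [-0.11 -5.84  0.25] turn -0.14
```

Request:
servo_tool([
  [[0, -1, 0, 0, 0], [0, -2, 0.1, 0, 0], [-0.1, -3, 0.1, 0, 0], [-0.1, -4, 0.1, 0, 0], [-0.1, -5, 0.1, 0, 0]],
])

```text
t: 7.55
eef_pos: [0.686, -0.1267, 0.0644]
tool_rot: [0.995, 0.094, -0.014, 0.005]
force: [1.4, -5.0, 3.9]
grip_width: 0.0001
```

```bash
python3 -c "
from h import *
st();go(50,-30,.062)"
```

```text
t 7.55 fix [ 51.3 -68.4] z 0.0644 yaw -0.15 Ffix [ 0.4 -5.2] 3.9 w 9.029362957674174e-05
shift cm [-0.13 -3.84  0.21] turn -0.15
```

Request:
servo_tool([
  [[0, -0.6, 0, 0, 0], [0, -1.2, 0, 0, 0], [-0.1, -1.8, 0, 0, 0], [-0.1, -2.4, 0, 0, 0], [-0.1, -3, 0, 0, 0]],
])

```text
t: 8.05
eef_pos: [0.6809, -0.1001, 0.0645]
tool_rot: [0.995, 0.094, -0.013, 0.008]
force: [2.6, -11.3, 0.5]
grip_width: 0.0001
```

```bash
python3 -c "
from h import *
st();go(50,-30,.062)"
```

```text
t 8.05 fix [ 51.3 -41.3] z 0.0645 yaw -0.12 Ffix [  0.4 -11.5] 0.5 w 0.00010457290264713481
shift cm [-0.13 -1.13  0.24] turn -0.12
```

Carrier picked up (11.5 N). I continue slowly to the stop.

Request:
servo_tool([
  [[0, -0.5, 0, 0, 0], [0, -0.9, 0, 0, 0], [0, -1.2, 0, 0, 0], [0, -1.5, 0, 0, 0], [0, -1.7, 0, 0, 0]],
])

```text
t: 8.55
eef_pos: [0.6783, -0.0864, 0.0646]
tool_rot: [0.995, 0.094, -0.012, 0.01]
force: [1.5, -11.5, 0.8]
grip_width: -0.0
```

```bash
python3 -c "
from h import *
st()
im=crop('scene','c8',190,170,390,330,3.5)"
```

```text
t 8.55 fix [ 51.4 -27.4] z 0.0646 yaw -0.09 Ffix [ -0.7 -11.6] 0.8 w -8.367524328632832e-06
```

View pics/c8.png

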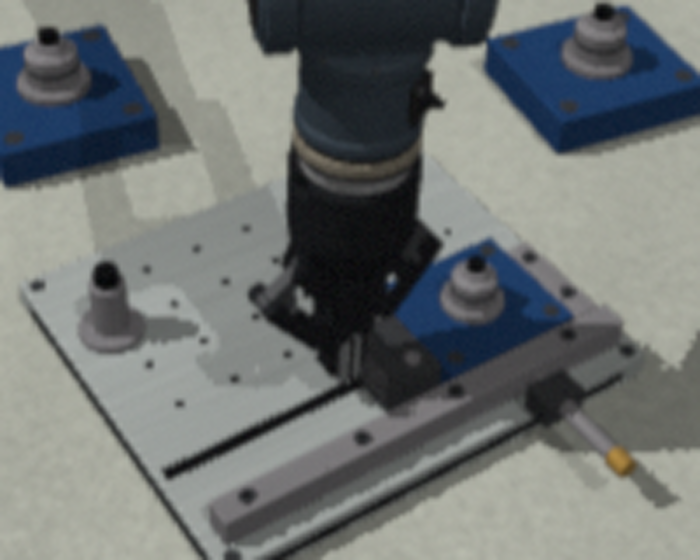

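Jaw (400, 370) and carrier (475, 300) travel along the fence. The carrier is nearly at the stop and the gripper is clear of the sensor.

Request:
servo_tool([
  [[0, -0.4, 0, 0, 0], [0, -0.7, 0, 0, 0], [0, -0.9, 0, 0, 0], [0, -0.9, 0, 0, 0]],
])

```text
t: 9.0
eef_pos: [0.6782, -0.0852, 0.0648]
tool_rot: [0.995, 0.095, -0.011, 0.017]
force: [2.9, -23.6, -1.4]
grip_width: 0.0003
```

```bash
python3 -c "
from h import *
st()"
```

```text
t 9.0 fix [ 51.4 -26.2] z 0.0648 yaw 0.03 Ffix [ -1.6 -23.7] -1.4 w 0.0002837763942071155
```

Against the stop (24 N). I retreat and look.

Request:
servo_tool([
  [[0, 1.5, 0, 0, 0], [0, 4, 0, 0, 0], [0, 4, -4, 0, 0], [-2, 4, -9, 0, 0], [-6, 4, -13, 0, 0]],
])

```text
t: 9.5
eef_pos: [0.6364, -0.1289, 0.1905]
tool_rot: [0.995, 0.096, -0.01, 0.015]
force: [0.1, -0.5, 1.0]
grip_width: -0.0001
```

Request:
servo_tool([
  [[-4, 4, -2, 0, 0], [-8, 8, -2, 0, 0], [-12, 12, -2, 0, 0], [-16, 16, -2, 0, 0], [-19, 20, -2, 0, 0]],
])

```text
t: 10.0
eef_pos: [0.4997, -0.3347, 0.2187]
tool_rot: [0.995, 0.096, -0.011, 0.012]
force: [1.1, -0.3, 0.2]
grip_width: 0.0001
```

```bash
python3 -c "
from h import *
st()
im=crop('top','c9',225,85,400,260,3.4)
c=blue(im,235,100,360,245); p=ray('top',c,0.045)[:,:2].astype(np.float32)
r=cv2.minAreaRect(p*1000);print(r,fix(np.array(r[0])/1000))
im=crop('scene','c10',190,170,390,330,3.5)"
```

```text
t 10.0 fix [-171.  -237.4] z 0.2187 yaw 0.09 Ffix [ 1.  -0.5] 0.2 w 0.00010625017918351982
((658.3846435546875, 13.440906524658203), (88.39783477783203, 99.234130859375), 10.891613006591797) [50.66786548 74.40215471]
```

View pics/c9.png

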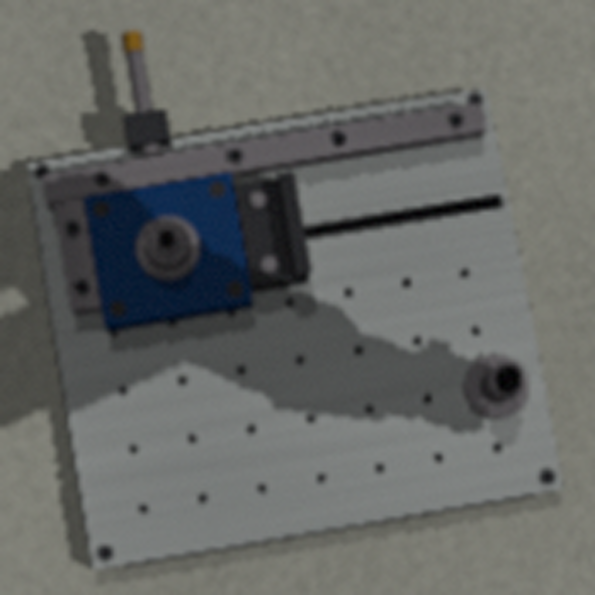

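View pics/c10.png

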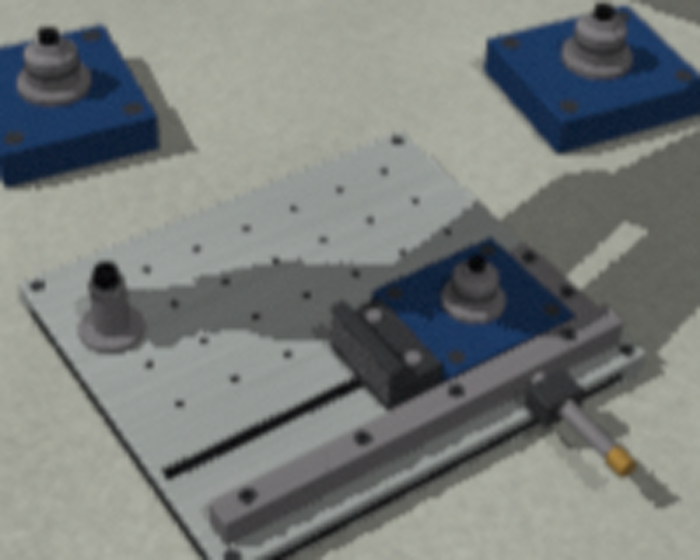

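Top view: the blue plate's far edge lies on the fence line from (88,197) to (232,174). Its left side is on the stop and its right side on the jaw. The carrier is at fixture (50.7, 74.4) and 10.9°. Its far edge is at 94.9 mm, against 94.7 mm while it was pressed on the fence. The black spare hasn't moved. The robot is clear, so I hand in.

```bash
python3 -c "
from h import *
st();print(job_done())"
```

```text
t 10.1 fix [-173.  -242.4] z 0.219 yaw -0.34 Ffix [0.8 0. ] -0.1 w 9.845379751114912e-05
the job is handed in; nothing more can be done
None
```

The carrier is seated and the job is handed in at about 10 s of the 58 s allowed. I pushed the near edge of the blue plate with two spread fingertips until it met the back fence at about 22 N. Then I pushed the jaw's thumb rest with shut fingers, which slid the carrier along the fence to the end stop, where it met at about 24 N. After that I backed the arm off.

**Last checks, all from pictures taken with the arm clear:**
- **Position:** the carrier's centre measured (50.7, 74.4) mm in the fixture frame, against the target (50, 75). It was turned 10.9°, the same as the fixture.
- **Fence:** its far edge read 94.9 mm, against 94.7 mm while it was pressed on the fence, so it did not come away. This is good to about 1–2 mm; a gap smaller than that would not show.
- **Jaw and stop:** the carrier's two sides show against jaw and stop with no visible gap.
- **Other things:** nothing I saw suggested the sensor was touched. The black spare stood where it started. I did not re-measure the white spare, cube or screwdriver, but the arm never came near them.

No check failed. The only disagreement was early on: my hand-picked plate, fence and stop edges differed by about 2 mm, so I relied on contact force to finish both pushes.

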